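# Push the soap bar through the spring flap of the soap keeper

### The job

Rain is coming in at the window, so put the small green soap bar away in the cream soap keeper: push the orange spring flap open with one finger and hold it open while the other finger pushes the bar along the deck, over the sill and in. Keep the flap held open until the bar has dropped inside, then take the fingers away so that the flap shuts. Do not lift the bar, and leave the grey pumice block beside it and everything else where they are.

Things in the scene. Friction and masses are not known exactly. Their poses are not given: they have to be found in the camera images.
- keeper: cream plastic soap keeper, fixed hollow box 270 (x) x 270 (y) mm; origin on the counter under the middle of the sill, +x the way things are pushed in (away from the robot), z up. Pale grey rimless loading deck at height 140 mm from x = -150 to 0; mouth under the orange flap from x = 0 to 100; behind it a cap strip, the highest part (185 mm high). Inside: one empty space, floor 5 mm high
- sill (a point): middle of the deck's inner edge, on the deck's surface 140 mm above the counter, where the deck ends and the mouth begins; axes as the keeper's. The mouth's side walls (5 mm thick, outer faces at the keeper's y = +-135 mm) follow the slope of the shut flap and stand up to 20 mm above it
- flap (a joint): orange flap, 252 wide (y) x 106 x 4 mm. Hinge along the keeper's y at x = 101, 183 mm high; rad, 0 shut, grows as the free edge swings down into the keeper, stop at 1.2. A spring shuts it when let go: 1 N opens it at the free edge, some 8 N near the hinge. A fingertip 4 mm above the deck moving along +x rides onto it and opens it: about 0.2 rad with the fingertip's front 47 mm past the sill, 0.4 at 62, 0.7 at 78
- flap_edge (a point): middle of the flap's free edge, moves with the flap. Shut, it lies just past the sill (keeper's x = 4 mm, 140 mm high) and the flap rises from it to the hinge at about 24 degrees from level
- soap: green soap bar, 32 (x) x 52 (y) x 20 mm high, 30 to 65 g, loose on the deck, its x roughly along the keeper's x, 75 to 110 mm before the sill, 50 to 75 mm off the keeper's middle. Origin: centre of its underside. It fits between fingers open 70 to 80 mm (wider, the front finger meets the hinge too soon); with its middle 10 mm past the sill it drops in, if the flap is open over 0.4 rad
- pumice: grey pumice block, 42 x 50 x 26 mm high, loose on the other side of the deck; stays there. Origin at the centre of its underside
- tub: closed teal detergent tub, 128 x 168 mm, 147 mm high, loose, to the right; leave alone. Origin at the centre of its underside
- scoop: purple plastic scoop, 130 mm long, 50 mm wide, 35 mm high, loose, to the right; leave alone. Origin on its underside near the middle
- dish: white ceramic soap dish, 110 x 80 x 22 mm, on a black rubber mat (4 mm thick) to the left; leave alone. Origin at the centre of its underside
- softener: lilac softener bottle, 68 mm across, 200 mm high, to the right; leave alone. Origin at the centre of its underside
- pegjar: green jar with a yellow cap, 80 mm across, 110 mm high, to the left; leave alone. Origin at the centre of its underside
Not all that is in view belongs to the job. Several things have the shape of the soap; the one meant has the colours described above.

How it is judged:
By the outcome, as a careful person would: the job done as asked, in the order asked, and still so for the second after the job is handed in, with the robot touching nothing.
It also fails if it takes over 40 s, if anything falls off the work surface, if the arm or the gripper's body presses on something with over 40 N, if the wrist force passes 120 N, or if a joint passes its speed limit or range.

### The arm

A 6-joint arm with a two-finger parallel gripper is mounted at the origin on the work surface. World frame = base frame: x ahead of the robot, y to its left, z up, the work surface at z = 0. Lengths are in mm, angles in degrees, forces in N, time in s.
With the tool pointing down it reaches from about 350 to 850 mm from the base axis. Payload 8.1 kg.
Tool frame: the origin (TCP) lies midway between the tips of the shut fingers; the grasp point (between the pads) lies 19 mm behind it; z points along the fingers, y is the direction in which the jaws open and shut (so a half turn about z gives the same grasp; the last joint's range is limited). The gripper opens to 85 mm and grips with 20 to 120 N. Pads are 22 mm wide; open, the fingers measure 114 mm over their backs; the gripper's body (76 mm by 85 mm) begins 54 mm behind the grasp point. The pads swing forward as they close: fully open they stand 13 mm farther back than shut.
Start: joints at [72.112, 7.471, 85.268, -0, 87.261, -4.893], TCP at [134.894, 584.644, 202.992] pointing down, gripper open.
Joint ranges: [-169.43, 169.43], [-51.17, 129.36], [1.28, 143.12], [-76.62, 256.62], [0, 156.53], [-152.29, 152.29]. Speed limits (degrees/s): [136.94, 136.94, 159.86, 180, 180, 180].

### API

Orientations are given as [roll, pitch, yaw] about the fixed x, y, z axes, in that order (R = Rz(yaw) Ry(pitch) Rx(roll)).
In Python, from bench import telemetry, snapshot, camera_params, job gives the robot as it stands. The module is installed in compiled form; this text tells all that it offers.
- The arm moves only by the shell command python3 -m jog 'ROWS' [FORCE]. ROWS is JSON, a list that holds one entry, the list of rows, each a list of 7 numbers: the shift along the tool's x, y, z in units of 50 mm (1.0 is 50 mm), then the turn, a rotation vector about the tool's x, y, z in units of 2 pi rad (1.0 is 2 pi rad), then the opening, from 0 (shut) to 1 (fully open). In form: [[[dx, dy, dz, rx, ry, rz, claw], ...]]. A call has 1 to 12 rows; each row shifts and turns the commanded pose from where the row before left it, along the tool's axes as they then stand; what a row does not reach is not made up. A row lasts 1/8 s, in which the tool goes at most 62.5 mm and 10.7 degrees, less where a joint would pass 70% of its speed; a pose out of reach is approached as far as the arm can. A call with a number of a shift or a turn outside -1 to 1 is refused whole. A call with a gripper value outside its range is refused whole. The fingers move at their own pace and stop on an object; FORCE is the grip in N (left out, the last holds). Time passes only in rows, so rows that do not move let the fingers close. It gives the time, the measured TCP pose, the force and the opening at its end, in the units of the state.
- telemetry.sense(): the state, without advancing time (a new reading comes with each control period).
- snapshot(name): name is "side" or "top"; returns (picture, depth): 480x640x3 uint8, red, green, blue; 480x640 float32, mm along the optical axis (not along the pixel's ray), 0 where there is no reading.
- camera_params(name): a dict with "K" (3x3 intrinsics, pixels), "D" ([k1, k2, p1, p2, k3] as OpenCV has them; the pictures are not rectified), "extrinsics" (4x4, takes a point from camera to world coordinates). Camera axes: x right, y down, z forward; pixel columns grow to the right and rows downward; lengths in mm; the calibration is good to about 2 mm. A picture is of the moment at which its call begins. camera_params takes no time and is no camera call.
- job.hand_in(): hands the job in, once; it reports no verdict.
The state is a dict: "time": time; "joint_pos": joint angles; "qd": joint speeds; "joint_efforts": joint torques, N m; "tool_pos": TCP position; "tcp_rot": TCP orientation; "ft_force": force on the tool from outside, world axes, zero at the start; "wrist_torque": the same for the moment, N m; "finger_gap": finger opening in mm.
Only numpy, scipy, OpenCV 4.12 (cv2) and the standard library are available. Lean on these libraries where they do the work, as an engineer would, in place of code of your own. Each camera call takes 0.05 s, during which the arm holds its last target. There are 200 camera calls.

## Working session

There is one attempt and no reset: what is moved stays moved. The work goes in short steps, Python scripts to look and compute and a shell command to move; the robot and the scene stay as the last step left them, time stands still between calls to the robot, and variables do not carry over. Pictures are saved under pics/ and viewed, about 8 in all and at most 12, crops included, and the job is handed in when it is done.

```bash
mkdir -p pics; cat > h.py <<'E'
import numpy as np,cv2
from bench import telemetry,snapshot,camera_params
def grab(n,tag):
    p,d=snapshot(n); cv2.imwrite(f'pics/{n}{tag}.png',p[:,:,::-1]); np.savez(f'{n}{tag}.npz',p=p,d=d); return p,d
def ray(n,uv):
    c=camera_params(n);K=np.array(c['K'],float);D=np.array(c['D'],float);E=np.array(c['extrinsics'],float)
    q=cv2.undistortPoints(np.array(uv,float).reshape(-1,1,2),K,D).reshape(-1,2)
    return E, np.c_[q,np.ones(len(q))]
def onplane(n,uv,z):
    E,q=ray(n,uv); d=q@E[:3,:3].T; o=E[:3,3]; return o+d*((z-o[2])/d[:,2])[:,None]
def cloud(n,d):
    v,u=np.mgrid[:480,:640]; E,q=ray(n,np.c_[u.ravel(),v.ravel()])
    return (q*d.reshape(-1,1)@E[:3,:3].T+E[:3,3]).reshape(480,640,3)
E
python3 - <<'E'
from h import *
print(telemetry.sense())
for n in('side','top'):
    p,d=grab(n,'0'); E=np.array(camera_params(n)['extrinsics']);print(n,E.round(2).tolist(),(d==0).mean())
E
```

```text
{'time': 0.0, 'joint_pos': array([ 7.21128631e+01,  7.51418399e+00,  8.53317043e+01,  1.47516740e-03,
        8.72624516e+01, -4.89356617e+00]), 'qd': array([ 0.01323108, -0.03732249,  0.03838052, -0.0185608 ,  0.01532096,
        0.03289096]), 'joint_efforts': array([-1.46957147e-03, -5.69366598e+01, -5.00570011e+01, -2.26012726e-04,
        1.40061820e-02,  4.47768559e-05]), 'tool_pos': array([134.68595061, 584.0465586 , 201.93089113]), 'tcp_rot': array([-1.79892181e+02, -1.07099083e-02,  1.67006347e+02]), 'ft_force': array([-0.66937457, -0.0781333 ,  0.91503074]), 'wrist_torque': array([0.02070979, 0.01588571, 0.01148065]), 'finger_gap': 85.7539610136814}
side [[0.86, -0.33, 0.39, 53.67], [-0.51, -0.53, 0.68, -832.18], [-0.02, -0.78, -0.63, 875.54], [0.0, 0.0, 0.0, 1.0]] 0.0040852864583333336
top [[-0.02, -1.0, 0.06, 405.75], [-1.0, 0.03, 0.01, -23.6], [-0.01, -0.06, -1.0, 1789.87], [0.0, 0.0, 0.0, 1.0]] 0.004182942708333333
```

View pics/top0.png

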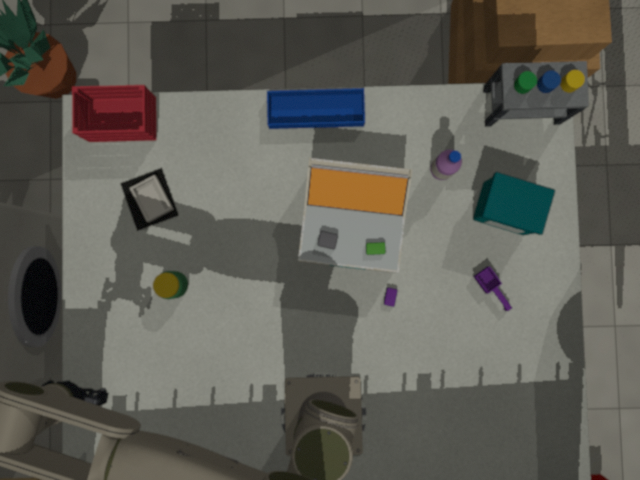

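View pics/side0.png

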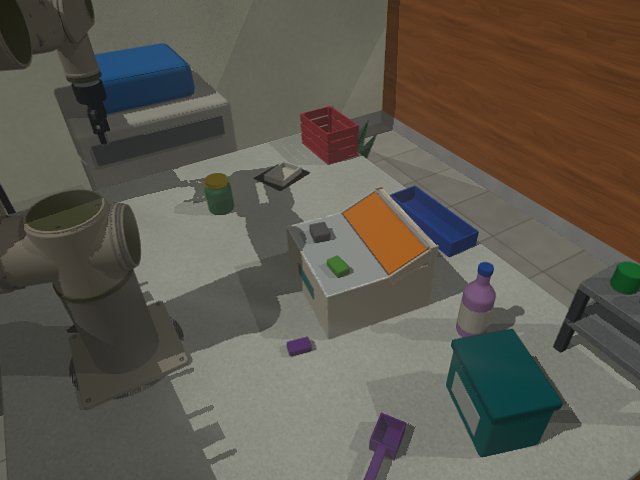

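Top view: the green bar is on the deck at (375,248), the pumice at (327,238), the orange flap around (358,191). Side view: the bar is at (338,266) and the pumice at (320,232). Things that could be mistaken for the soap: the purple bar on the counter (top 390,296), the grey pumice (327,238), the green knob on the shelf (525,82) and the green jar (170,285). Only the deck bar at (375,248) is a small green bar, so I choose that one.

```bash
python3 - <<'E'
from h import *
for n in('top','side'):
    z=np.load(n+'0.npz');p,d=z['p'],z['d'];C=cloud(n,d);h=cv2.cvtColor(p,cv2.COLOR_RGB2HSV)
    def big(m):
        k,l,s,c=cv2.connectedComponentsWithStats(m.astype(np.uint8));i=1+np.argmax(s[1:,4]);return l==i
    win=np.zeros((480,640),bool)
    if n=='top': win[150:280,290:420]=1
    else: win[180:340,280:450]=1
    fl=big(win&(h[...,0]<22)&(h[...,0]>8)&(h[...,1]>150)); P=C[fl]
    print(n,'flap',fl.sum(),P.min(0),P.max(0))
    r=cv2.minAreaRect(np.argwhere(fl)[:,::-1].astype(np.float32));b=cv2.boxPoints(r);print(b)
    c=P.mean(0);A=np.c_[P[:,:2],np.ones(len(P))];co=np.linalg.lstsq(A,P[:,2],rcond=None)[0];print('plane grad',co,'slope',np.degrees(np.arctan(np.hypot(*co[:2]))),'yaw',np.degrees(np.arctan2(co[1],co[0])))
    hull=cv2.convexHull(np.argwhere(fl)[:,::-1].astype(np.int32));ap=cv2.approxPolyDP(hull,5,True).reshape(-1,2)
    E,q=ray(n,ap);dd=q@E[:3,:3].T;o=E[:3,3]
    t=(co[0]*o[0]+co[1]*o[1]+co[2]-o[2])/(dd[:,2]-co[0]*dd[:,0]-co[1]*dd[:,1]);print('flap corners',np.c_[ap,(o+dd*t[:,None]).round(1)])
    so=big(win&(h[...,0]>45)&(h[...,0]<75)&(h[...,1]>120)); P=C[so];print('soap',so.sum(),P[:,2].min(),np.median(P[:,2]),P.mean(0))
    top=so&(C[...,2]>154);
    uv=np.argwhere(top)[:,::-1];W=onplane(n,uv,160);r=cv2.minAreaRect(W[:,:2].astype(np.float32));print('soap rect',r,W.mean(0))
    dk=win&(abs(C[...,2]-140)<4)&(h[...,1]<60);P=C[dk];r=cv2.minAreaRect(P[:,:2].astype(np.float32));print('deck',np.median(P[:,2]),r,cv2.boxPoints(r).tolist())
    pu=big(win&(C[...,2]>158)&(C[...,2]<172)&(h[...,1]<60)&(h[...,2]<125));print('pum',pu.sum(),C[pu].mean(0),cv2.minAreaRect(C[pu][:,:2].astype(np.float32)))
    x0,y0=(285,145) if n=='top' else (270,180)
    cv2.imwrite(f'pics/{n}crop.png',cv2.resize(p[y0:y0+150,x0:x0+190,::-1],None,fx=3,fy=3,interpolation=2))
a=cv2.imread('pics/topcrop.png');cv2.imwrite('pics/c1.png',a)
E
```

```text
top flap 3424 [ 405.75346715 -234.63612317   -1.8720632 ] [ 682.99342978   27.06086742 1789.87203924]
[[307.39642 203.531  ]
 [311.48346 167.76953]
 [406.61237 178.64142]
 [402.52533 214.4029 ]]
plane grad [-1.67369266e+00  2.94368638e-01  1.23504026e+03] slope 59.52535364920005 yaw 170.02485391161602
flap corners [[ 406.   179.   664.6 -251.5   48.7]
 [ 400.   214.   546.2 -206.2  260.1]
 [ 308.   203.   578.    20.9  273.8]
 [ 312.   168.   699.9   13.4   67.6]]
soap 188 152.19814538295577 160.19532812276475 [ 466.34917181 -148.13179907  186.07989116]
soap rect ((467.20660400390625, -150.83132934570312), (44.81071090698242, 26.36757469177246), 88.56574249267578) [ 467.27642535 -150.35940004  160.        ]
deck 140.05064045836957 ((518.1130981445312, -92.73619079589844), (270.48382568359375, 194.70382690429688), 82.20169067382812) [[403.31103515625, -213.51803588867188], [596.2142333984375, -239.93670654296875], [632.9151611328125, 28.045654296875], [440.011962890625, 54.464324951171875]]
pum 275 [493.23159809 -25.57125032 165.39797136] ((493.2452697753906, -25.656307220458984), (49
[... 507 characters left out ...]
 408.2 -141.6]]
soap 251 143.52187549485177 159.9874608477702 [ 457.37816086 -161.86215778  167.23115319]
soap rect ((462.20513916015625, -154.1532440185547), (33.19694900512695, 52.8712272644043), 1.646395206451416) [ 463.69682309 -153.63360266  160.        ]
deck 140.81821064818052 ((555.5925903320312, -96.05012512207031), (277.0350341796875, 273.1446838378906), 82.08639526367188) [[401.24981689453125, -214.44525146484375], [671.7932739257812, -252.0517578125], [709.9353637695312, 22.345001220703125], [439.39190673828125, 59.951507568359375]]
pum 250 [490.05504034 -29.18984178 165.38488987] ((491.8370361328125, -25.707073211669922), (52.57847595214844, 42.34601974487305), 78.8381576538086)
```

View pics/c1.png

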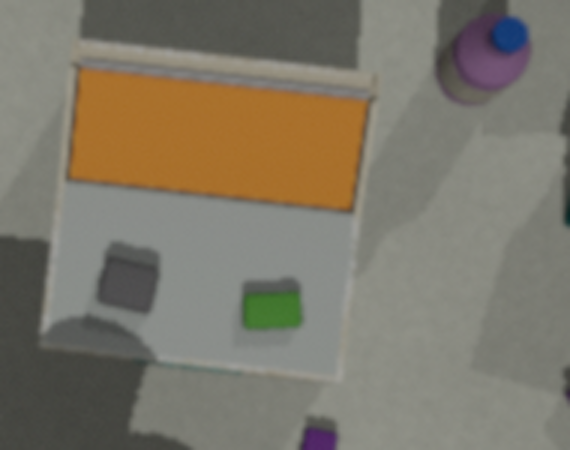

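The crop shows the green bar at crop (272,310), on the right half of the deck and clear of the pumice at (128,278). The choice holds. Next I refit the flap and deck using valid depth only.

```bash
python3 - <<'E'
from h import *
for n in('top','side'):
    z=np.load(n+'0.npz');p,d=z['p'],z['d'];C=cloud(n,d);h=cv2.cvtColor(p,cv2.COLOR_RGB2HSV)
    win=np.zeros((480,640),bool)
    if n=='top': win[150:280,290:420]=1
    else: win[180:340,280:450]=1
    m0=win&(h[...,0]<22)&(h[...,0]>8)&(h[...,1]>150)
    m=m0&(d>0)&(C[...,2]>135)&(C[...,2]<195);P=C[m]
    for _ in range(3):
        A=np.c_[P[:,:2],np.ones(len(P))];co=np.linalg.lstsq(A,P[:,2],rcond=None)[0];r=abs(A@co-P[:,2]);P=P[r<4]
    print(n,'grad',co,'slope',np.degrees(np.arctan(np.hypot(*co[:2]))),'yaw',np.degrees(np.arctan2(co[1],co[0])),len(P))
    R=cv2.minAreaRect(P[:,:2].astype(np.float32));print(R,cv2.boxPoints(R).round(1).tolist())
    ap=cv2.approxPolyDP(cv2.convexHull(np.argwhere(m0)[:,::-1].astype(np.int32)),5,True).reshape(-1,2)
    E,q=ray(n,ap);dd=q@E[:3,:3].T;o=E[:3,3]
    t=(co[0]*o[0]+co[1]*o[1]+co[2]-o[2])/(dd[:,2]-co[0]*dd[:,0]-co[1]*dd[:,1]);print(np.c_[ap,(o+dd*t[:,None]).round(1)].tolist())
    g=win&(h[...,0]>45)&(h[...,0]<75)&(h[...,1]>100)&(d>0)&(C[...,2]>156)&(C[...,2]<164)
    W=onplane(n,np.argwhere(g)[:,::-1],160);R=cv2.minAreaRect(W[:,:2].astype(np.float32));print('soap',R,W.mean(0))
    cv=np.cov(W[:,:2].T);w,v=np.linalg.eigh(cv);print('soap y axis',v[:,1],np.sqrt(12*w))
E
```

```text
top grad [ 4.34311772e-01 -6.27077786e-02 -1.13233619e+02] slope 23.69260731893855 yaw -8.21583070795527 2260
((619.0679321289062, -106.41810607910156), (250.192138671875, 90.22015380859375), 82.04301452636719) [[557.0999755859375, -224.10000610351562], [646.4000244140625, -236.60000610351562], [681.0999755859375, 11.199999809265137], [591.7000122070312, 23.700000762939453]]
[[406.0, 179.0, 644.9, -234.1, 181.5], [400.0, 214.0, 557.0, -220.2, 142.5], [308.0, 203.0, 592.9, 24.7, 142.7], [312.0, 168.0, 680.4, 10.9, 181.6]]
soap ((467.23846435546875, -149.5595703125), (47.41168212890625, 26.36757469177246), 88.56573486328125) [ 467.14352768 -150.44052434  160.        ]
soap y axis [-0.02150671  0.9997687 ] [28.947064   46.31476089]
side grad [ 4.39231689e-01 -6.25072120e-02 -1.15125462e+02] slope 23.924807863465514 yaw -8.099397223309808 3109
((618.939697265625, -104.1612548828125), (258.5518798828125, 94.02758026123047), 81.85030364990234) [[554.0999755859375, -225.5], [647.2000122070312, -238.8000030517578], [683.7999877929688, 17.100000381469727], [590.7000122070312, 30.5]]
[[426.0, 249.0, 644.9, -236.3, 182.9], [389.0, 273.0, 556.2, -222.8, 143.1], [343.0, 213.0, 590.7, 25.0, 142.8], [375.0, 192.0, 681.1, 12.0, 183.3]]
soap ((465.00701904296875, -154.0157470703125), (31.426536560058594, 54.82373046875), 2.6996164321899414) [ 464.43495046 -153.48642555  160.        ]
soap y axis [0.02414088 0.99970857] [30.46684167 51.96093327]
```

Keeper yaw is about -8.1° and the sill is near (568.5, -98.3). The soap is near (465.8, -152), which is keeper (-94, -68), inside the range given. I raise the arm, turn the jaws along the keeper's x and narrow the opening to about 75 mm.

```bash
python3 -m jog '[[[0,0,-0.7,0,0,0,0.88],[0,0,-0.7,0,0,0,0.88],[0,0,0,0,0,0.02627,0.88],[0,0,0,0,0,0.02627,0.88],[0,0,0,0,0,0.02627,0.88],[0,0,0,0,0,0.02627,0.88],[0,0,0,0,0,0.02627,0.88],[0,0,0,0,0,0.02627,0.88],[0,0,0,0,0,0.02627,0.88],[0,0,0,0,0,0.02627,0.88],[0,0,0,0,0,0.02627,0.88]]]' 20
cat > rel.py <<'E'
from h import *
import sys
from scipy.spatial.transform import Rotation as R
s=telemetry.sense();T=s['tool_pos'];r=s['tcp_rot'];M=R.from_euler('xyz',r,degrees=True).as_matrix()
a=np.radians(-8.1);X=np.array([np.cos(a),np.sin(a),0]);Y=np.array([-np.sin(a),np.cos(a),0]);S=np.array([568.5,-98.3,0])
print('t',s['time'],'tcp',T.round(1),'rpy',r.round(2),'gap',s['finger_gap'],'F',s['ft_force'].round(2));print('keeper',(T-S)@X,(T-S)@Y,T[2])
if len(sys.argv)>3:
    k=list(map(float,sys.argv[1:4]));g=S+k[0]*X+k[1]*Y+[0,0,k[2]];print('goal',g.round(1),'tool units',((g-T)@M/50).round(3))
E
python3 rel.py -94 -67.6 260
```

```text
time: 1.48
tool_pos: [134.8, 584.4, 272.3]
tcp_rot: [-180.0, 0.1, 81.6]
ft_force: [-0.4, 0.2, 1.2]
finger_gap: 75.2
t 1.475 tcp [134.8 584.4 272.3] rpy [-1.7999e+02  6.0000e-02  8.1580e+01] gap 75.2066248268468 F [-0.42  0.18  1.16]
keeper -525.5614449814998 614.7418014525078 272.341901090245
goal [ 465.9 -152.   260. ] tool units [-13.598   8.708   0.26 ]
```

```bash
python3 -m jog '[[[-0.85,0.544,0,0,0,0,0.88],[-0.85,0.544,0,0,0,0,0.88],[-0.85,0.544,0,0,0,0,0.88],[-0.85,0.544,0,0,0,0,0.88],[-0.85,0.544,0,0,0,0,0.88],[-0.85,0.544,0,0,0,0,0.88],[-0.85,0.544,0,0,0,0,0.88],[-0.85,0.544,0,0,0,0,0.88],[-0.85,0.544,0,0,0,0,0.88],[-0.85,0.544,0,0,0,0,0.88],[-0.85,0.544,0,0,0,0,0.88],[-0.85,0.544,0,0,0,0,0.88]]]'
python3 -m jog '[[[-0.85,0.544,0,0,0,0,0.88],[-0.85,0.544,0,0,0,0,0.88],[-0.85,0.544,0,0,0,0,0.88],[-0.85,0.544,0,0,0,0,0.88],[0,0,0.3,0,0,0,0.88],[0,0,0,0,0,0,0.88],[0,0,0,0,0,0,0.88]]]'
python3 rel.py -94 -67.6 175
python3 - <<'E'
from h import *
p,d=grab('side','1');cv2.imwrite('pics/s1c.png',cv2.resize(p[100:340,250:490,::-1],None,fx=2.4,fy=2.4))
E
```

```text
time: 2.98
tool_pos: [386.3, 32.1, 272.8]
tcp_rot: [180.0, -0.0, 81.9]
ft_force: [1.6, 0.3, 0.5]
finger_gap: 75.3
time: 3.85
tool_pos: [469.5, -148.9, 258.1]
tcp_rot: [-180.0, -0.0, 82.0]
ft_force: [0.5, 0.3, 0.4]
finger_gap: 75.4
t 3.85 tcp [ 469.5 -148.9  258.1] rpy [-1.7999e+02 -2.0000e-02  8.1960e+01] gap 75.35078909253112 F [0.5  0.29 0.4 ]
keeper -90.8524010159154 -64.08421182712738 258.1252341202371
goal [ 465.9 -152.   175. ] tool units [-0.071 -0.063  1.662]
```

View pics/s1c.png

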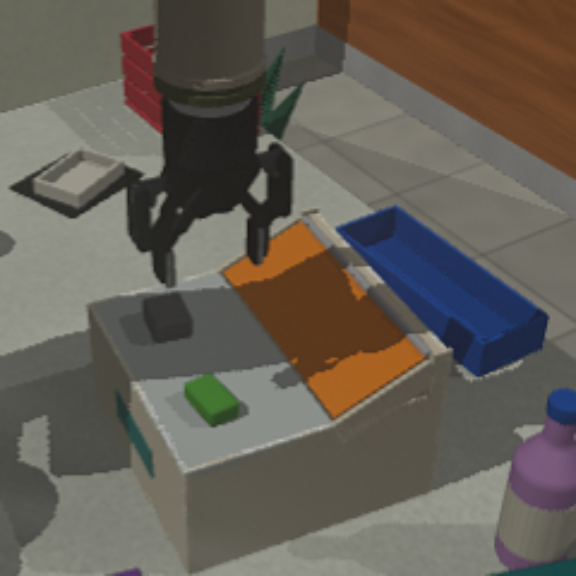

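The gripper hangs above the deck. The back fingertip is at crop (168,280), the front one at (258,258), and the bar is in clear view at (212,400). I measure where the fingertips sit relative to the TCP.

```bash
python3 - <<'E'
from h import *
z=np.load('side1.npz');p,d=z['p'],z['d'];C=cloud('side',d)
a=np.radians(-8.1);X=np.array([np.cos(a),np.sin(a),0]);Y=np.array([-np.sin(a),np.cos(a),0]);S=np.array([568.5,-98.3,0])
m=(d>0)&(C[...,2]>215)&(C[...,2]<340)&(abs(C[...,0]-469)<110)&(abs(C[...,1]+149)<70)
P=C[m];k=np.c_[(P-S)@X+90.85,(P-S)@Y+64.1,P[:,2]]
for lo in range(255,335,8):
    q=k[(k[:,2]>=lo)&(k[:,2]<lo+8)]
    for nm,s in(('back',q[q[:,0]<0]),('front',q[q[:,0]>0])):
        if len(s)>2: print(lo,nm,len(s),np.percentile(s,[3,97],axis=0)[:,:2].round(1).tolist(),s[:,2].min().round(1))
E
```

```text
295 back 7 [[-44.1, -10.9], [-37.7, -3.3]] 295.8
295 front 13 [[37.3, -10.5], [48.1, 8.9]] 297.5
303 back 27 [[-50.7, -11.0], [-37.5, 3.9]] 303.3
303 front 29 [[37.4, -12.1], [49.0, 9.7]] 303.1
311 back 30 [[-51.1, -12.1], [-38.7, 4.4]] 311.2
311 front 33 [[36.9, -10.6], [52.3, 9.4]] 311.2
319 back 27 [[-51.4, -11.4], [-38.4, 3.5]] 319.0
319 front 35 [[37.7, -11.1], [51.5, 9.8]] 319.0
327 back 26 [[-51.0, -12.2], [-38.0, -0.9]] 327.1
327 front 34 [[37.5, -10.6], [50.8, 9.9]] 327.1
```

```bash
python3 - <<'E'
from h import *
z=np.load('side1.npz');p,d=z['p'],z['d'];C=cloud('side',d)
for u,v in((319,195),(319,205),(320,210),(320,214),(320,216),(320,218),(357,190),(357,200),(358,205),(358,207),(358,209)):
    print(u,v,p[v,u],d[v,u],C[v,u].round(1))
    E,q=ray('side',[[u,v]]);dd=(E[:3,:3]@q[0]);o=E[:3,3];n=np.array([.141,.99,0]);t=n@(np.array([469.5,-148.9,0])-o)/(n@dd);print('   plane',(o+t*dd).round(1))
E
```

```text
319 195 [37 37 34] 951.2785 [ 434.3 -134.9  345.4]
   plane [ 429.7 -143.2  351.7]
319 205 [43 44 41] 940.18756 [ 423.3 -153.5  336.2]
   plane [ 428.9 -143.1  328. ]
320 210 [73 74 73] 951.2321 [ 426.  -151.8  322.1]
   plane [ 430.6 -143.4  315.3]
320 214 [72 73 71] 957.96063 [ 426.  -151.2  311.9]
   plane [ 430.3 -143.3  305.4]
320 216 [77 78 77] 960.37244 [ 425.6 -151.6  307.4]
   plane [ 430.2 -143.3  300.4]
320 218 [74 76 74] 961.7858 [ 424.8 -152.7  303.4]
   plane [ 430.  -143.3  295.4]
357 190 [35 33 30] 955.4908 [ 504.5 -165.3  349.3]
   plane [ 511.6 -154.9  341.1]
357 200 [45 43 40] 971.36456 [ 505.3 -165.   324.7]
   plane [ 512.1 -155.   316.5]
358 205 [69 69 67] 979.11755 [ 507.2 -166.1  312.3]
   plane [ 514.6 -155.3  303.2]
358 207 [66 68 68] 984.4995 [ 508.4 -164.6  306. ]
   plane [ 514.7 -155.3  298.1]
358 209 [55 62 66] 985.64166 [ 507.5 -166.   302.1]
   plane [ 514.8 -155.4  292.9]
```

Depth puts the fingertips at about z 295, which is 35 mm above the reported TCP where I expected about 10 mm. I descend partway, centred over the bar, and measure again before trusting either figure.

```bash
python3 -m jog '[[[-0.07,-0.06,0,0,0,0,0.88],[0,0,0.6,0,0,0,0.88],[0,0,0.6,0,0,0,0.88],[0,0,0.6,0,0,0,0.88],[0,0,0,0,0,0,0.88],[0,0,0,0,0,0,0.88]]]'
python3 rel.py -94 -67.6 140
cat > tip.py <<'E'
from h import *
import sys
tag=sys.argv[1];p,d=grab('side',tag);C=cloud('side',d);T=telemetry.sense()['tool_pos']
a=np.radians(-8.1);X=np.array([np.cos(a),np.sin(a),0]);Y=np.array([-np.sin(a),np.cos(a),0])
k=np.dstack([(C-T)@X*1.,(C-T)@Y,C[...,2]])
m=(d>0)&(abs(k[...,0])<60)&(abs(k[...,1])<16)&(k[...,2]>143)&(p.max(2)<105)&(np.ptp(p.astype(int),axis=2)<15)
for nm,s in(('back',k[m&(k[...,0]<-30)]),('front',k[m&(k[...,0]>30)])):
    print(nm,len(s),'lowest z',np.sort(s[:,2])[:8].round(1),'x',np.percentile(s[:,0],[3,97]).round(1),'y',np.percentile(s[:,1],[3,97]).round(1))
cv2.imwrite(f'pics/s{tag}c.png',cv2.resize(p[140:340,270:470,::-1],None,fx=3,fy=3,interpolation=2))
E
python3 tip.py 2
```

```text
time: 4.65
tool_pos: [466.9, -153.2, 169.6]
tcp_rot: [179.9, 0.0, 81.9]
ft_force: [0.2, 0.1, -0.0]
finger_gap: 75.1
t 4.65 tcp [ 466.9 -153.2  169.6] rpy [1.799e+02 3.000e-02 8.191e+01] gap 75.09649493258831 F [ 0.23  0.07 -0.03]
keeper -92.81587485004368 -68.6140371711195 169.6312875577876
goal [ 465.9 -152.   140. ] tool units [ 0.021 -0.025  0.593]
back 965 lowest z [208.  210.1 211.5 212.  213.5 213.8 213.9 214.2] x [-57.4 -31.8] y [-15.2  10.2]
front 382 lowest z [143.7 144.  207.7 208.2 210.6 211.1 211.5 211.5] x [32.3 59.3] y [-13.4  10.6]
```

View pics/s2c.png

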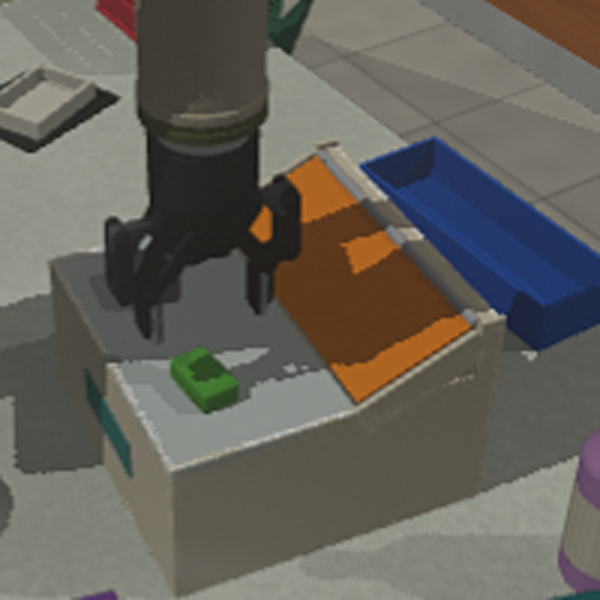

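The tips are again about 37 mm above the reported TCP (z about 207, TCP 169.6), so that offset is consistent. The bar lies between the fingers at crop (205,380). I continue down in guarded steps, watching the force.

```bash
python3 -m jog '[[[0.02,-0.02,0.35,0,0,0,0.88],[0,0,0.35,0,0,0,0.88],[0,0,0,0,0,0,0.88]]]'
python3 rel.py
python3 tip.py 3
```

```text
time: 5.08
tool_pos: [463.8, -151.1, 130.4]
tcp_rot: [-179.8, -0.1, 81.9]
ft_force: [-0.4, 0.3, 0.4]
finger_gap: 74.9
t 5.075 tcp [ 463.8 -151.1  130.4] rpy [-1.7976e+02 -7.0000e-02  8.1890e+01] gap 74.91559825307864 F [-0.44  0.27  0.44]
keeper -96.17674901785499 -67.01232901744716 130.36270620624794
back 898 lowest z [170.7 171.7 174.1 176.2 176.3 176.7 177.1 177.4] x [-57.9 -31.6] y [-15.2  10.8]
front 380 lowest z [143.1 143.2 143.2 143.3 143.3 143.4 143.4 143.6] x [32.3 59.4] y [-13.9   9.7]
```

```bash
python3 -m jog '[[[0,0.04,0.2,0,0,0,0.88],[0,0,0.1,0,0,0,0.88],[0,0,0,0,0,0,0.88]]]'
python3 rel.py
python3 tip.py 4
```

```text
time: 5.5
tool_pos: [467.2, -152.0, 117.4]
tcp_rot: [-179.9, -0.0, 81.9]
ft_force: [-0.1, 0.2, 0.3]
finger_gap: 75.6
t 5.5 tcp [ 467.2 -152.   117.4] rpy [-1.7994e+02 -2.0000e-02  8.1890e+01] gap 75.58245361105445 F [-0.1   0.23  0.31]
keeper -92.76868903636141 -67.43155165456072 117.40946982607991
back 885 lowest z [156.9 160.3 160.4 160.9 161.  161.6 162.  162.6] x [-57.5 -31.8] y [-15.2  10.5]
front 370 lowest z [143.1 143.3 143.5 143.5 143.6 144.3 144.5 155.2] x [33.  59.5] y [-13.4  10.4]
```

View pics/s4c.png

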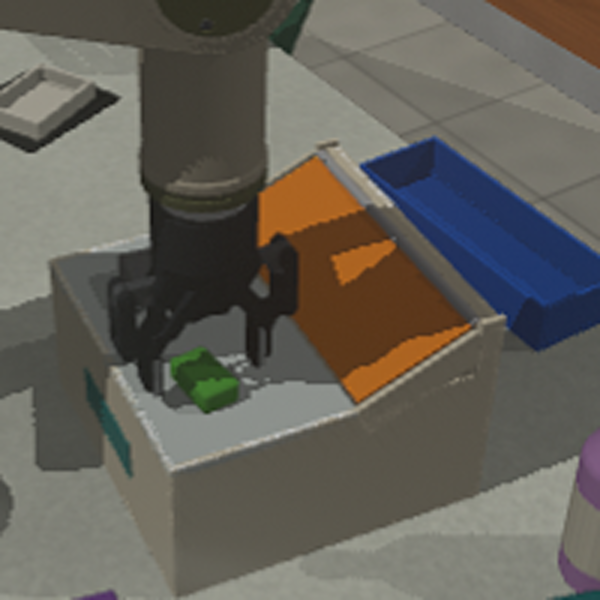

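The bar (205,380) sits between the back fingertip (150,390) and the front one (260,362). Tips are at about z 155, so I go down about 11 mm.

```bash
python3 -m jog '[[[0,0,0.1,0,0,0,0.88],[0,0,0.06,0,0,0,0.88],[0,0,0,0,0,0,0.88]]]'
python3 rel.py;python3 tip.py 5
python3 -m jog '[[[0,0,0.06,0,0,0,0.88],[0,0,0,0,0,0,0.88]]]'
python3 rel.py
```

```text
time: 5.92
tool_pos: [467.2, -152.0, 109.6]
tcp_rot: [-180.0, -0.0, 81.9]
ft_force: [-0.9, -0.3, 0.2]
finger_gap: 75.0
t 5.925 tcp [ 467.2 -152.   109.6] rpy [-1.7997e+02 -1.0000e-02  8.1890e+01] gap 74.95587019285095 F [-0.88 -0.34  0.25]
keeper -92.68127328707867 -67.44144826052565 109.63384479146544
back 863 lowest z [143.3 149.4 151.6 152.3 152.8 154.8 155.6 156.1] x [-57.9 -31.7] y [-15.   11.4]
front 382 lowest z [143.1 143.3 144.  144.1 144.1 145.1 147.7 148.3] x [32.5 59.3] y [-14.1  11.1]
time: 6.22
tool_pos: [467.3, -152.1, 106.7]
tcp_rot: [-180.0, -0.0, 81.9]
ft_force: [-0.9, 0.3, -0.3]
finger_gap: 75.3
t 6.225 tcp [ 467.3 -152.1  106.7] rpy [-1.7998e+02 -1.0000e-02  8.1890e+01] gap 75.27019693272136 F [-0.85  0.25 -0.27]
keeper -92.5809093082342 -67.48815954918389 106.73700023875872
```

Tips are now about 4 mm above the deck with no contact force. I push along +x; tool +y is keeper +x.

```bash
python3 -m jog '[[[0,0.15,0,0,0,0,0.88],[0,0.15,0,0,0,0,0.88],[0,0.15,0,0,0,0,0.88],[0,0.15,0,0,0,0,0.88],[0,0.15,0,0,0,0,0.88],[0,0.15,0,0,0,0,0.88],[0,0.15,0,0,0,0,0.88],[0,0.15,0,0,0,0,0.88],[0,0.15,0,0,0,0,0.88],[0,0.15,0,0,0,0,0.88],[0,0.15,0,0,0,0,0.88],[0,0.15,0,0,0,0,0.88]]]'
python3 rel.py;python3 tip.py 6
```

```text
time: 7.72
tool_pos: [556.9, -164.9, 106.9]
tcp_rot: [-180.0, -0.0, 81.9]
ft_force: [-2.8, 0.7, 0.9]
finger_gap: 75.2
t 7.725 tcp [ 556.9 -164.9  106.9] rpy [-179.98   -0.     81.89] gap 75.21695192398887 F [-2.83  0.7   0.86]
keeper -2.0761094914182223 -67.53832397670271 106.92845290382019
back 876 lowest z [143.3 143.6 144.7 147.  148.4 150.7 151.2 151.7] x [-57.1 -32.2] y [-15.2  11.4]
front 327 lowest z [143.5 144.2 148.7 148.8 149.5 149.5 150.4 151.2] x [34.3 59.5] y [-13.1  10. ]
```

View pics/s6c.png

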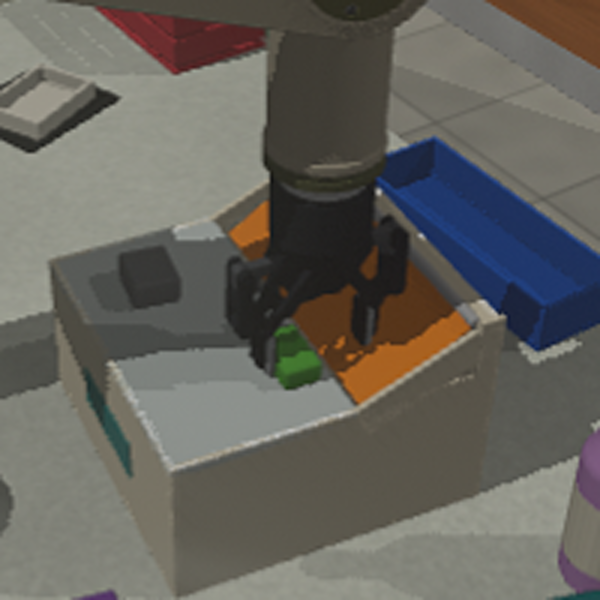

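The bar (295,360) is square against the back finger and near the sill, and the front finger (365,330) has started the flap. I continue to about c = +33.

```bash
python3 -m jog '[[[0,0.1,0,0,0,0,0.88],[0,0.1,0,0,0,0,0.88],[0,0.1,0,0,0,0,0.88],[0,0.1,0,0,0,0,0.88],[0,0.1,0,0,0,0,0.88],[0,0.1,0,0,0,0,0.88],[0,0.08,0,0,0,0,0.88],[0,0,0,0,0,0,0.88],[0,0,0,0,0,0,0.88]]]'
python3 rel.py;python3 tip.py 7
python3 - <<'E'
from h import *
z=np.load('side7.npz');h=cv2.cvtColor(z['p'],cv2.COLOR_RGB2HSV);C=cloud('side',z['d'])
g=(h[...,0]>45)&(h[...,0]<75)&(h[...,1]>100)&(z['d']>0)
g[:180]=0;g[340:]=0;g[:,:290]=0;g[:,450:]=0
print(g.sum(),C[g].mean(0) if g.any() else '')
E
```

```text
time: 8.9
tool_pos: [589.9, -169.5, 106.5]
tcp_rot: [-179.9, -0.0, 81.9]
ft_force: [-5.5, 0.8, 1.3]
finger_gap: 75.4
t 8.9 tcp [ 589.9 -169.5  106.5] rpy [-1.7992e+02 -1.0000e-02  8.1890e+01] gap 75.38251487907276 F [-5.47  0.82  1.3 ]
keeper 31.203430255545413 -67.50185846303968 106.51179875078003
back 873 lowest z [143.3 144.8 149.7 150.  150.5 150.8 150.9 151. ] x [-57.1 -31.3] y [-15.3  11.7]
front 321 lowest z [146.1 147.3 148.1 148.6 148.7 148.7 149.7 149.9] x [33.3 59.4] y [-13.    9.5]
0
```

View pics/s7c.png

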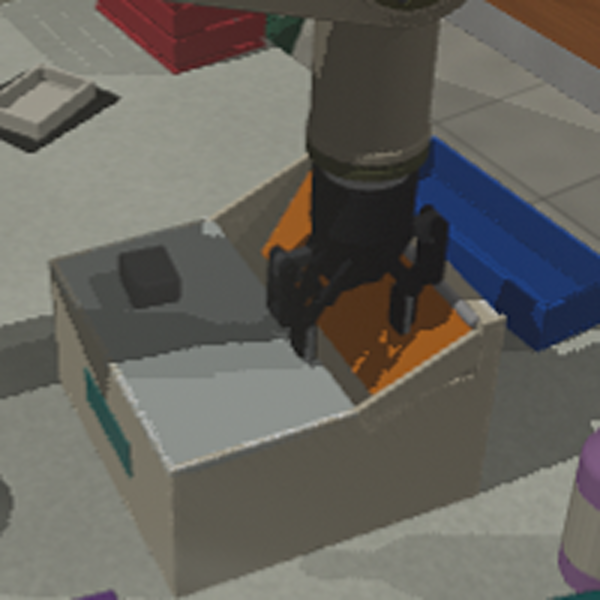

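The bar has left the deck (no green pixels remain) and the flap is held wide open. I hold half a second longer, then draw back along -x so the flap shuts, and rise.

```bash
python3 -m jog '[[[0,0,0,0,0,0,0.88],[0,0,0,0,0,0,0.88],[0,0,0,0,0,0,0.88],[0,0,0,0,0,0,0.88],[0,-0.2,0,0,0,0,0.88],[0,-0.2,0,0,0,0,0.88],[0,-0.3,0,0,0,0,0.88],[0,-0.4,0,0,0,0,0.88],[0,-0.4,0,0,0,0,0.88],[0,-0.4,0,0,0,0,0.88],[0,-0.2,0,0,0,0,0.88]]]'
python3 -m jog '[[[0,0,0,0,0,0,0.88],[0,0,-0.8,0,0,0,0.88],[0,0,-0.9,0,0,0,0.88],[0,0,-0.9,0,0,0,0.88],[-0.5,-0.8,0,0,0,0,0.88],[0.9,-0.5,0,0,0,0,0.88],[1,-0.5,0,0,0,0,0.88],[1,-0.5,0,0,0,0,0.88],[1,-0.5,0,0,0,0,0.88],[0,0,0,0,0,0,0.88],[0,0,0,0,0,0,0.88]]]'
python3 rel.py
python3 - <<'E'
from h import *
p,d=grab('side','9');t,dt=grab('top','9')
a=cv2.resize(p[150:340,270:470,::-1],(400,380));b=cv2.resize(t[140:290,280:430,::-1],(380,380))
cv2.imwrite('pics/fin.png',np.hstack([a,b]))
for n,q,dd in(('side',p,d),('top',t,dt)):
    C=cloud(n,dd);h=cv2.cvtColor(q,cv2.COLOR_RGB2HSV)
    w=(dd>0)&(C[...,2]>100)&(C[...,2]<195)&(C[...,0]>390)&(C[...,0]<720)&(abs(C[...,1]+100)<170)
    print(n,'green',(w&(h[...,0]>45)&(h[...,0]<75)&(h[...,1]>100)).sum())
    P=C[w&(h[...,0]<22)&(h[...,0]>8)&(h[...,1]>150)]
    for _ in range(3):
        A=np.c_[P[:,:2],np.ones(len(P))];co=np.linalg.lstsq(A,P[:,2],rcond=None)[0];P=P[abs(A@co-P[:,2])<4]
    print('flap slope',np.degrees(np.arctan(np.hypot(*co[:2]))))
    m=w&(C[...,2]>158)&(C[...,2]<172)&(h[...,1]<60)&(h[...,2]<125)&(C[...,0]<560);print('pumice',np.median(C[m],axis=0))
E
```

```text
time: 10.32
tool_pos: [485.4, -154.6, 107.0]
tcp_rot: [180.0, 0.0, 81.9]
ft_force: [1.1, -0.7, 0.1]
finger_gap: 75.1
time: 11.7
tool_pos: [372.3, 33.2, 237.4]
tcp_rot: [179.9, 0.0, 82.0]
ft_force: [0.5, -0.7, -0.0]
finger_gap: 74.8
t 11.7 tcp [372.3  33.2 237.4] rpy [1.7993e+02 2.0000e-02 8.1960e+01] gap 74.83556997883844 F [ 0.49 -0.71 -0.04]
keeper -212.79278719770363 102.54070856892785 237.3790903366387
side green 0
flap slope 23.8106278172999
pumice [490.05809621 -30.0565263  166.0765632 ]
top green 0
flap slope 23.946576408780814
pumice [493.85289612 -26.17372583 165.26410913]
```

View pics/fin.png

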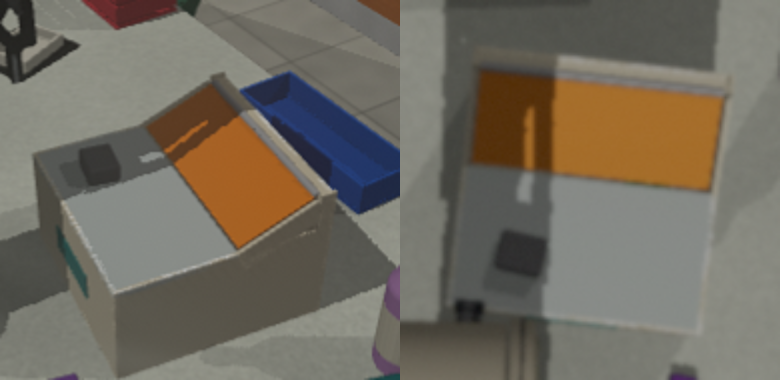

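The deck is empty where the bar was, the flap is shut (slope 23.9°, as at the start), and the pumice is in place at left (100,163) and right (520,253). The gripper is clear of everything.

```bash
python3 -c "
from bench import job;print(job.hand_in())"
```

```text
the job is handed in; nothing more can be done
None
```

The green soap bar is in the keeper and the flap has shut over it. The job took about 12 s of robot time and is handed in. I held the flap open with the front finger while the back finger pushed the bar over the sill. I held on for over half a second after the bar had dropped, then drew the fingers back.

**Last checks:**
- **Bar:** neither camera sees any green on the deck or flap. I did not see the bar inside the keeper; I infer it from its absence on the deck and from the flap closing fully.
- **Flap:** its slope is 23.8–23.9°, against 23.7–23.9° at the start, so it is fully shut.
- **Pumice:** it is at about (493, -26), within 1 mm of where it started.
- **Forces:** the highest reading I saw was about 5.5 N, and the gripper ended clear of everything.
- **Other things:** I did not measure the tub, scoop, dish, softener or jar again; the arm's path kept clear of them.

**One disagreement:** the cameras showed the open fingertips about 37 mm above the reported TCP, where I expected about 10 mm. I went by the cameras and lowered the arm in small steps while watching the force. No contact showed, and the tips travelled at roughly the planned 4 mm above the deck.

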